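# Turn the wire reel's label to the reader and scan it

### The job

For the stock count, roll the red wire reel round on its spindle (a fingertip on its edge will do) until its white label squarely faces the reader head on the same base. Only then press the green button on top of the reader to take the reading, and let go with the label still facing the reader. Leave the other coils and the caliper where they lie.

Things in the scene. Friction and masses are not known exactly. Their poses are not given: they have to be found in the camera images.
- station: Fixed label station: grey base plate 270 x 130 x 18 mm with the reel's spindle and the reader head. Origin on the reel's axis at table height; z up; x points from the reel to the reader (yellow stripe on the plate). Plate from x = -80 to 190 mm. Reader: light grey block 50 (x) x 80 (y) mm centred at x = 155 mm, top 80 mm above the table, black window with red line towards the reel.
- reel (a joint): Turn of the reel on its upright spindle, rad, growing counter-clockwise seen from above, no end stops. 0 (or 2 pi) = label squarely facing the reader; starts between 0.8 and 5.4. The reel cannot come off; it turns against a light friction (about 0.03 N m, roughly 0.6 N at the rim) and stays where it is left.
- label (a point): Middle of the white striped paper label on the reel's flank, 55 mm from the reel's axis, 66 mm above the table; the point's x axis points out of the label. The label is about 41 mm wide round the flank and 56 mm tall; a second white patch, 30 x 34 mm, lies on the reel's top flange directly above it, on the same side.
- reel_top (a point): Centre of the reel's flat top, 106 mm above the table. The reel is a plastic spool 110 mm in diameter, heights 26 to 106 mm: black flanges 8 mm thick, red wire 100 mm in diameter between them. A steel spindle cap 24 mm wide stands 3 mm above the middle; the rest of the top is flat, and a fingertip pressed down on it (5 to 15 N) and swept round carries the reel with it.
- scan_button (a joint): Travel of the green push button on the reader, m: 0 up, 0.006 fully down; it springs back. Fully down takes 4 N. The reading is taken beyond 0.004.
- scan_button_top (a point): Centre of the top of the green button, 36 mm in diameter, on top of the reader head 155 mm from the reel's axis; pressed straight down.
- red_coil: Red wire coil standing on the table beside the station, 90 mm in diameter, 52 mm tall; origin under its centre. Leave it alone.
- copper_coil_a: Copper-coloured coil beside the station, 50 mm in diameter, 75 mm tall; origin under its centre. Leave it alone.
- copper_coil_b: Copper-coloured coil, 56 mm in diameter, 62 mm tall; origin under its centre. Leave it alone.
- black_coil: Black coil, 80 mm in diameter, 38 mm tall; origin under its centre. Leave it alone.
- caliper: Caliper lying flat, 210 mm long along its x, about 16 mm high; origin under the middle of its beam. Leave it alone.

How it is judged (in metres and radians):
On the way, in this order (a step that is already met when the one before it is completed fails the run):
1. the label is turned to face the reader (x of label in the frame of station above 0.04 m and y of label in the frame of station between -0.0124 and 0.0124 m), for 0.3 s.
2. the green button is pressed with the label facing the reader (all of step 1 and value of joint scan_button above 0.004 m), for 0.05 s.
At the end, for the whole second after the job is handed in: The label faces the reader within about 13 degrees (its middle within 12.4 mm of the station's centre line, on the reader's side), the reel is at rest, and the button, having been pressed beyond 4 mm, is up again (all of step 1 and value of joint scan_button below 0.002 m and angular speed of reel below 0.1 rad/s); the robot touches nothing.
It fails at once if the button is pressed while the label does not face the reader (value of joint scan_button above 0.004 m and not (x of label in the frame of station above 0.04 m and y of label in the frame of station between -0.0124 and 0.0124 m)).
It fails at once if another coil or the caliper is shifted by more than 30 mm (distance of any of red_coil, copper_coil_a, copper_coil_b, black_coil, caliper from where it was at the start of the episode above 0.03 m).
It also fails if it takes over 54 s, if anything falls off the work surface, if the arm or the gripper's body presses on something with over 40 N, if the wrist force passes 120 N, or if a joint passes its speed limit or range.

### The arm

A 7-joint arm with a two-finger parallel gripper is mounted at the origin on the work surface. World frame = base frame: x ahead of the robot, y to its left, z up, the work surface at z = 0. Lengths are in mm, angles in rad, forces in N, time in s.
With the tool pointing down it reaches from about 400 to 875 mm from the base axis. Payload 6.5 kg.
Tool frame: the origin (TCP) lies midway between the tips of the shut fingers; the grasp point (between the pads) lies 19 mm behind it (r.pinch_z is the distance from the TCP to the grasp point, in mm); z points along the fingers, y is the direction in which the jaws open and shut (so a half turn about z gives the same grasp; the last joint's range is limited). The gripper opens to 85 mm and grips with 20 to 120 N. Pads are 22 mm wide; open, the fingers measure 114 mm over their backs; the gripper's body (76 mm by 85 mm) begins 54 mm behind the grasp point. The pads swing forward as they close: fully open they stand 13 mm farther back than shut.
Start: joints at [1.173, 0.536, -0.004, 1.538, 0.003, 1.067, -0.071], TCP at [211.73, -614.541, 231.29] pointing down, gripper open.
Joint ranges: [-2.7, 2.7], [-0.37, 2.16], [-1.27, 1.26], [0.24, 2.4], [-1.31, 4.45], [0.19, 1.91], [-2.76, 2.76]. Speed limits (rad/s): [2.39, 2.39, 3.14, 3.14, 3.14, 3.14, 3.14].

### API

Orientations are given as a 3x3 rotation matrix whose columns are the frame's x, y, z axes.
In Python, from station import sensors, eyes, ticket, r gives the robot as it stands.
- The arm moves only by the shell command python3 -m handwheel 'ROWS' [OPENING]. ROWS is a JSON object of lists of equal length, an entry for each row: "travel": the shift along the tool's x, y, z in m, a list of three; "roll": the turn about the tool's z in rad. A call has 1 to 20 rows; each row shifts and turns the commanded pose from where the row before left it, along the tool's axes as they then stand; what a row does not reach is not made up. A row lasts 1/10 s, in which the tool goes at most 50 mm and 8.59 degrees, less where a joint would pass 70% of its speed; a pose out of reach is approached as far as the arm can. A call is refused whole if a number of a shift passes 0.05 or a number of a turn 0.15, either way. A call with a gripper value outside its range is refused whole. OPENING is the finger opening in m, from 0 to 0.0854, set as the call begins (- or left out, the last holds). The fingers move at their own pace and stop on an object; the grip force is fixed at half the most. Time passes only in rows, so rows that do not move let the fingers close. It gives the time, the measured TCP pose, the force and the opening at its end, in the units of the state.
- sensors.state(): the state, without advancing time (a new reading comes with each control period).
- eyes.read_camera(name): name is "side" or "top"; returns a dict with "img" (480x640x3 uint8, blue, green, red), "range_z" (480x640 float32, mm along the optical axis (not along the pixel's ray), 0 where there is no reading), "camera_matrix" (3x3 intrinsics, pixels), "k1" (the pictures are not rectified: a ray, as slopes to the right and down, at radius r is drawn at 1 + k1 r^2 times it, then the intrinsics apply), "position" and "orientation" of the camera in the world. Camera axes: x right, y down, z forward; pixel columns grow to the right and rows downward; lengths in mm; the calibration is good to about 2 mm. A picture is of the moment at which its call begins.
- ticket.sign_off(): hands the job in, once; it reports no verdict.
The state is a dict: "time": time; "joint_positions": joint angles; "qd": joint speeds; "tau": joint torques, N m; "tcp_pos": TCP position; "ee_rot": TCP orientation; "ft_force": force on the tool from outside, world axes, zero at the start; "moment": the same for the moment, N m; "gripper_width": finger opening in mm.
Only numpy, scipy, OpenCV 4.12 (cv2) and the standard library are available. Lean on these libraries where they do the work, as an engineer would, in place of code of your own. Each camera call takes 0.05 s, during which the arm holds its last target. There are 200 camera calls.

## Working session

There is one attempt and no reset: what is moved stays moved. The work goes in short steps, Python scripts to look and compute and a shell command to move; the robot and the scene stay as the last step left them, time stands still between calls to the robot, and variables do not carry over. Pictures are saved under pics/ and viewed, about 8 in all and at most 12, crops included, and the job is handed in when it is done.

```bash
mkdir -p pics
cat > h.py <<'E'
import numpy as np, cv2
from station import sensors, eyes, ticket, r
def shot(n,tag):
    c=eyes.read_camera(n); cv2.imwrite(f'pics/{tag}.png',c['img']); np.save(f'pics/{tag}.npy',c,allow_pickle=True); return c
def load(tag): return np.load(f'pics/{tag}.npy',allow_pickle=True).item()
def world(c,u,v,z=None):
    K=np.array(c['camera_matrix'],float)
    p=cv2.undistortPoints(np.array([[[u,v]]],float),K,np.array([c['k1'],0,0,0.]))[0,0]
    d=np.array([p[0],p[1],1.]); R=np.array(c['orientation']);t=np.array(c['position'])
    w=R@d
    s=(z-t[2])/w[2] if z is not None else np.median([x for x in c['range_z'][int(v)-1:int(v)+2,int(u)-1:int(u)+2].ravel() if x>0])
    return t+s*w
E
python3 - <<'E'
from h import *
for n in('top','side'):
    c=shot(n,n+'0'); print(n,c['position'],c['k1'])
s=sensors.state();print(s['time'],s['tcp_pos'],s['ee_rot'],s['gripper_width'])
E
```

```text
top [ 464.78716865   54.85501589 1264.81022462] 0.006392950137440955
side [ 427.74580051 1548.8107843   965.03282263] -0.09788408238759629
0.1 [ 211.55533057 -614.00155408  230.48637856] [[ 9.45440944e-01  3.25792999e-01 -5.85934122e-04]
 [ 3.25793518e-01 -9.45439801e-01  1.47193378e-03]
 [-7.44197188e-05 -1.58252000e-03 -9.99998745e-01]] 85.28631772549257
```

View pics/top0.png

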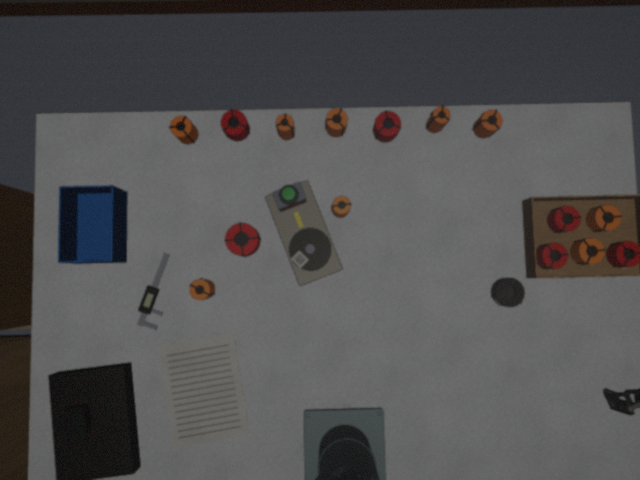

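View pics/side0.png

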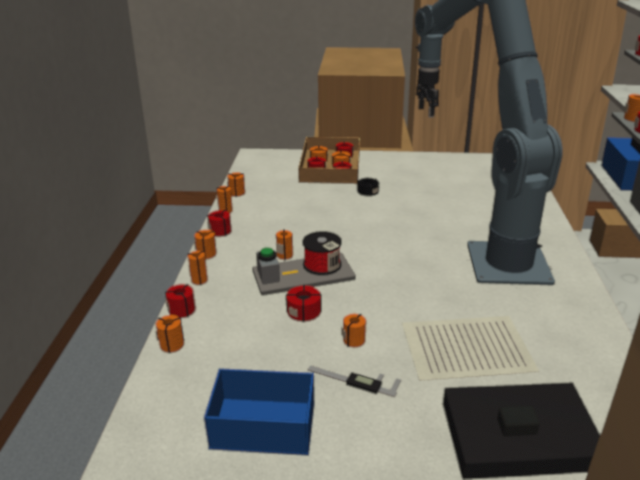

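The top view shows the reel at about (310,249), its white patch at about (300,259) and the green button at (289,194). The red coil is at (242,239) and a copper coil at (341,206). I'll enlarge the station.

Run:
```python
from h import *
c=load('top0'); i=c['img'][165:295,220:365]; cv2.imwrite('pics/crop0.png',cv2.resize(i,None,fx=4.5,fy=4.5,interpolation=cv2.INTER_CUBIC))
for n,u,v,z in(('cap',310,249,109),('btn',289,194,None),('btn',289,194,88),('patch',300,259,106),('red',242,239,52),('cop',341,206,75)): print(n,world(c,u,v,z).round(1))
```

```text
cap [538.3  78.2 109. ]
btn [682.8 129.4 103.1]
btn [685.6 130.4  88. ]
patch [513.5 104.4 106. ]
red [573.2 261.1  52. ]
cop [652.7  -5.9  75. ]
```

View pics/crop0.png

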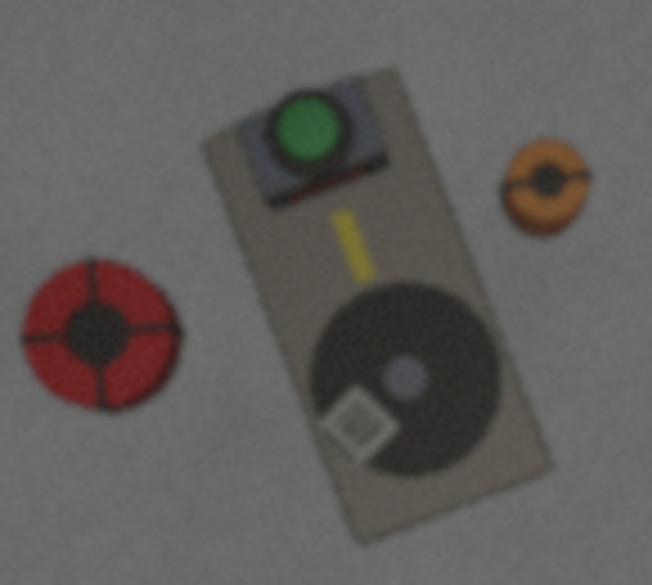

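```bash
python3 -m handwheel '{"travel":[[0.0274,-0.0258,0.003],[0.0274,-0.0258,0.003],[0.0274,-0.0258,0.003],[0.0274,-0.0258,0.003],[0.0274,-0.0258,0.003],[0.0274,-0.0258,0.003],[0.0274,-0.0258,0.003],[0.0274,-0.0258,0.003],[0.0274,-0.0258,0.003],[0.0274,-0.0258,0.003],[0.0274,-0.0258,0.003],[0.0274,-0.0258,0.003],[0.0274,-0.0258,0.003],[0.0274,-0.0258,0.003],[0.0274,-0.0258,0.003],[0.0274,-0.0258,0.003],[0.0274,-0.0258,0.003],[0.0274,-0.0258,0.003],[0.0274,-0.0258,0.003],[0.0274,-0.0258,0.003]],"roll":[0,0,0,0,0,0,0,0,0,0,0,0,0,0,0,0,0,0,0,0]}' 0
python3 -m handwheel '{"travel":[[0,0,0],[0,0,0],[0,0,0],[0,0,0],[0,0,0],[0,0,0],[0,0,0],[0,0,0],[0,0,0],[0,0,0],[0,0,0],[0,0,0]],"roll":[-0.14,-0.14,-0.14,-0.14,-0.14,-0.14,-0.14,-0.14,-0.14,-0.14,0,0]}'
python3 - <<'E'
from h import *
s=sensors.state();R=np.array(s['ee_rot']);print(s['time'],s['tcp_pos'],np.degrees(np.arctan2(R[1,0],R[0,0])),s['joint_positions'],s['ft_force'])
c=load('top0')
for n,u,v in(('btn',288.4,193.4),('reel',315,240),('patch',300,259),('cap',310,249)):
    print(n,np.round([world(c,u+a,v+b) for a in(-1,1) for b in(-1,1)],1)[:,2],world(c,u,v,90),)
E
```

```text
time: 2.1
tcp_pos: [562.0, 53.1, 170.8]
ee_rot: [[0.946, 0.326, -0.001], [0.326, -0.946, -0.0], [-0.001, 0.0, -1.0]]
ft_force: [0.1, -0.7, -0.2]
gripper_width: -0.0
time: 3.3
tcp_pos: [561.5, 51.7, 171.0]
ee_rot: [[-0.156, 0.988, -0.001], [0.988, 0.156, 0.0], [0.0, -0.001, -1.0]]
ft_force: [0.2, -0.7, 0.0]
gripper_width: -0.1
3.3 [561.5452825   51.6906951  171.00641402] 99.00235932310706 [ 0.2680529   0.53443642 -0.58488872  1.79600199  0.36086505  0.92003661
 -0.31768156] [ 0.20827386 -0.6715156   0.02929131]
btn [102.8 102.4 103.9 103.1] [686.84386535 131.82441597  90.        ]
reel [107.9 107.5 106.4 107.2] [562.65247707  65.02361008  90.        ]
patch [107.2 108.1 107.8 108.5] [514.14683276 105.08386329  90.        ]
cap [108.2 109.2 108.3 108.4] [539.50247257  78.56466273  90.        ]
```

```bash
python3 -m handwheel '{"travel":[[0,0,0.015],[0,0,0.015],[0,0,0.015],[0,0,0.008],[0,0,0.004],[0,0,0.003],[0,0,0.002],[0,0,0.002],[0,0,0]],"roll":[0,0,0,0,0,0,0,0,0]}'
python3 -m handwheel '{"travel":[[0,0,0.001],[0,0,0.001],[0,0,0]],"roll":[0,0,0]}'
```

```text
time: 4.2
tcp_pos: [561.9, 51.8, 107.4]
ee_rot: [[-0.16, 0.987, 0.0], [0.987, 0.16, -0.0], [-0.0, 0.0, -1.0]]
ft_force: [0.3, 1.0, -0.5]
gripper_width: -0.1
time: 4.5
tcp_pos: [562.3, 52.1, 106.1]
ee_rot: [[-0.16, 0.987, 0.001], [0.987, 0.16, 0.0], [-0.0, 0.001, -1.0]]
ft_force: [-0.1, -0.1, 5.1]
gripper_width: -0.2
```

```bash
python3 -m handwheel '{"travel":[[0,0,0.0006],[0,0,0],[-0.0018,-0.00306,0],[-0.0018,-0.00306,0],[-0.0018,-0.00306,0],[-0.0018,-0.00306,0],[-0.0018,-0.00306,0],[0,0,0]],"roll":[0,0,0.1,0.1,0.1,0.1,0.1,0]}'
python3 - <<'E'
from h import *
c=shot('side','side1');cv2.imwrite('pics/s1.png',cv2.resize(c['img'][180:310,230:390],None,fx=4,fy=4,interpolation=cv2.INTER_CUBIC))
E
```

```text
time: 5.3
tcp_pos: [547.4, 44.5, 106.1]
ee_rot: [[0.335, 0.942, 0.003], [0.942, -0.335, 0.001], [0.002, 0.003, -1.0]]
ft_force: [-0.2, 1.2, 7.2]
gripper_width: 0.2
```

View pics/s1.png

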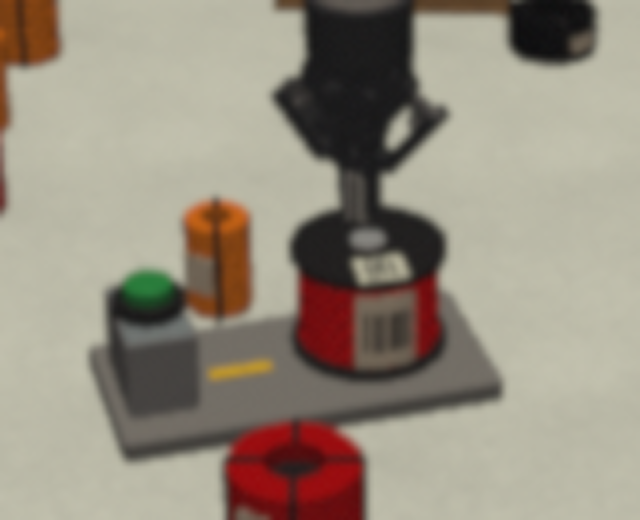

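The side crop shows the patch at (381,268), on the reel's near side, and the label on the near flank: the reel follows the finger. I'll carry on the same arc.

```bash
python3 -m handwheel '{"travel":[[-0.0018,-0.00306,0],[-0.0018,-0.00306,0],[-0.0018,-0.00306,0],[-0.0018,-0.00306,0],[-0.0018,-0.00306,0],[-0.0018,-0.00306,0],[-0.0018,-0.00306,0],[-0.0018,-0.00306,0],[-0.0018,-0.00306,0],[-0.0018,-0.00306,0],[-0.0018,-0.00306,0],[-0.0018,-0.00306,0],[-0.0018,-0.00306,0],[-0.0018,-0.00306,0],[0,0,0]],"roll":[0.1,0.1,0.1,0.1,0.1,0.1,0.1,0.1,0.1,0.1,0.1,0.1,0.1,0.1,0]}'
python3 - <<'E'
from h import *
c=load('side1');p=world(c,325.25,247,106);o=np.array([538.3,78.2]);d=p[:2]-o;print(p,np.hypot(*d),np.degrees(np.arctan2(d[1],d[0])))
c=shot('side','side2');cv2.imwrite('pics/s2.png',cv2.resize(c['img'][200:310,240:380],None,fx=5,fy=5,interpolation=cv2.INTER_CUBIC))
E
```

```text
time: 6.85
tcp_pos: [507.1, 65.0, 106.1]
ee_rot: [[0.986, -0.169, 0.004], [-0.169, -0.986, 0.001], [0.004, -0.002, -1.0]]
ft_force: [1.2, 0.9, 7.4]
gripper_width: -0.1
[524.23206746 115.92926611 106.        ] 40.26666421687285 110.44873784616797
```

View pics/s2.png

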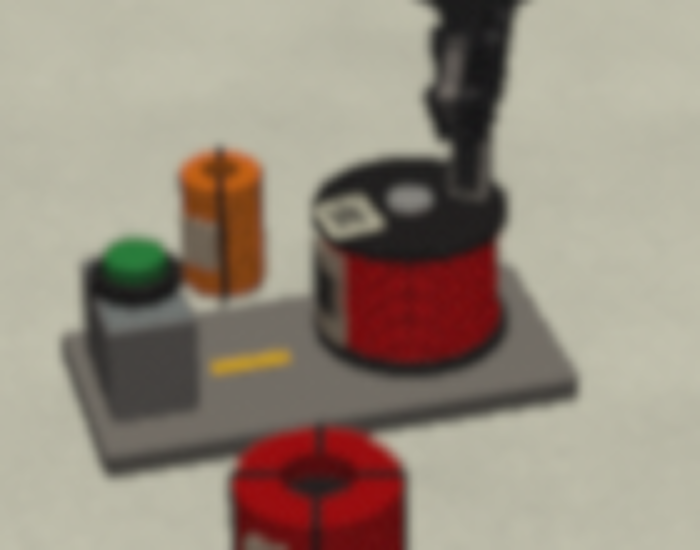

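The patch is now at crop (349,216), with the cap at (409,198) and the button top at (135,258). It's close but a little short of the reader direction. I'll convert those to angles.

Run:
```python
from h import *
c=load('side2');f=lambda u,v,z:world(c,240+u/5,200+v/5,z)
a=f(409,198,109);p=f(349,216,106);b=f(135,258,102);print(a,p,b)
g=lambda d:np.degrees(np.arctan2(d[1],d[0]))
print(g(p-a),g(b-a),np.hypot(*(p-a)[:2]),np.hypot(*(b-a)[:2]))
```

```text
[535.8998754   81.97645499 109.        ] [567.63089442  98.1676474  106.        ] [679.27986589 142.20463074 102.        ]
27.033578061787768 22.785320097438927 35.62319861141329 155.5160918581886
```

```bash
python3 -m handwheel '{"travel":[[-0.00081,-0.00138,0],[-0.00081,-0.00138,0],[0,0,0],[0,0,-0.003],[0,0,-0.02],[0,0,-0.03],[-0.03,0.03,-0.02],[-0.035,0.035,0],[-0.035,0.035,0],[-0.035,0.035,0],[-0.035,0.035,0],[0,0,0]],"roll":[0.045,0.045,0,0,0,0,0,0,0,0,0,0]}'
python3 - <<'E'
from h import *
c=shot('top','top1');cv2.imwrite('pics/t1.png',cv2.resize(c['img'][165:295,240:370],None,fx=4.5,fy=4.5,interpolation=cv2.INTER_CUBIC))
s=sensors.state();print(s['time'],s['joint_positions'])
E
```

```text
time: 8.1
tcp_pos: [322.9, -40.2, 177.6]
ee_rot: [[0.965, -0.262, -0.002], [-0.262, -0.965, 0.004], [-0.003, -0.004, -1.0]]
ft_force: [0.4, 0.5, 1.0]
gripper_width: 0.4
8.15 [ 0.15886248  0.07530689 -0.17870914  2.35576926  0.01305748  0.71138455
 -1.86235716]
```

View pics/t1.png

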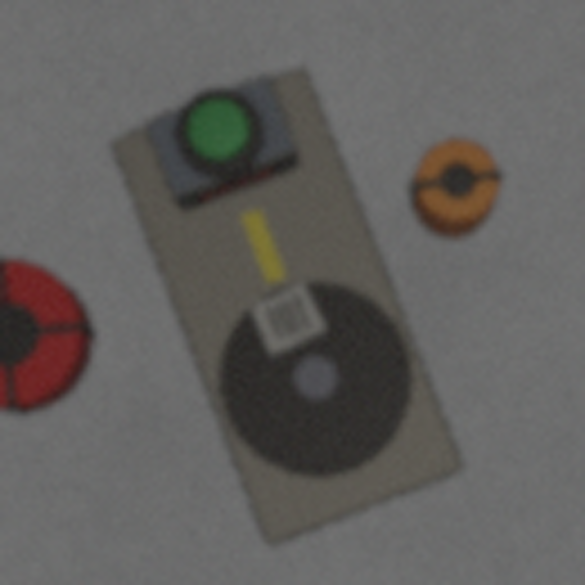

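The reel is now in clear view: patch at crop (289,319), cap at (315.5,378), button at (218,126). The patch points along the yellow stripe.

Run:
```python
from h import *
c=load('top1');f=lambda u,v,z:world(c,240+u/4.5,165+v/4.5,z)
a=f(315.5,378,109);p=f(289,319,106);b=f(218,126,102);print(a,p,b)
g=lambda d:np.degrees(np.arctan2(d[1],d[0]))
print(g(p-a),g(b-a),np.hypot(*(p-a)[:2]),np.hypot(*(b-a)[:2]))
# plate long edges (z 18): left (112,145)-(270,543), right (306,68)-(462,467)
print(g(f(112,145,18)-f(270,543,18)),g(f(306,68,18)-f(462,467,18)))
s=sensors.state();R=np.array(s['ee_rot']);d=np.array([*b[:2],150])-s['tcp_pos'];print(R.T@d/1000, R.T@(np.array([*b[:2]-a[:2],0])))
```

```text
[538.28719891  77.89725392 109.        ] [572.58136127  92.30864081 106.        ] [685.62163682 130.90269969 102.        ]
22.793537289349935 19.786842714798414 37.19916187647533 156.5790978251161
20.476206237764153 19.81169480964721
[ 0.30398691 -0.25725392  0.02886897] [128.5486475  -89.39893932   0.29790729]
```

The label is 2–3° off the reader direction, against a tolerance of 13°. Moving above the button.

```bash
python3 -m handwheel '{"travel":[[0.0304,-0.0257,0],[0.0304,-0.0257,0],[0.0304,-0.0257,0],[0.0304,-0.0257,0],[0.0304,-0.0257,0],[0.0304,-0.0257,0],[0.0304,-0.0257,0],[0.0304,-0.0257,0],[0.0304,-0.0257,0],[0.0304,-0.0257,0],[0,0,0.03],[0,0,0.03],[0,0,0.004],[0,0,0],[0,0,0]],"roll":[0,0,0,0,0,0,0,0,0,0,0,0,0,0,0]}'
```

```text
time: 9.65
tcp_pos: [686.3, 134.7, 115.8]
ee_rot: [[0.967, -0.254, 0.002], [-0.254, -0.967, 0.005], [0.001, -0.006, -1.0]]
ft_force: [-0.2, -0.2, 1.4]
gripper_width: 0.5
```

```bash
python3 -m handwheel '{"travel":[[0,0.0035,0.005],[0,0,0.005],[0,0,0.003],[0,0,0.002],[0,0,0.002],[0,0,0]],"roll":[0,0,0,0,0,0]}'
python3 -m handwheel '{"travel":[[0,0,0.0015],[0,0,0.0015],[0,0,0]],"roll":[0,0,0]}'
```

```text
time: 10.25
tcp_pos: [684.4, 129.5, 97.3]
ee_rot: [[0.967, -0.256, -0.001], [-0.256, -0.967, 0.004], [-0.002, -0.004, -1.0]]
ft_force: [-0.2, -1.9, 3.7]
gripper_width: 0.1
time: 10.55
tcp_pos: [684.5, 129.6, 96.0]
ee_rot: [[0.967, -0.256, -0.0], [-0.256, -0.967, 0.004], [-0.001, -0.004, -1.0]]
ft_force: [-4.7, -2.7, 13.3]
gripper_width: -0.1
```

The force jumped to 13 N at z = 96, so the button is on its stop. Now retreating and checking.

```bash
python3 -m handwheel '{"travel":[[0,0,-0.005],[0,0,-0.02],[0,0,-0.03],[0,0,-0.03],[0,0.03,-0.02],[0,0.04,0],[0,0.04,0],[0,0.04,0],[0,0.04,0],[0,0.04,0],[0,0.04,0],[0,0.04,0],[0,0,0],[0,0,0]],"roll":[0,0,0,0,0,0,0,0,0,0,0,0,0,0]}'
python3 - <<'E'
from h import *
c=shot('top','top2');cv2.imwrite('pics/t2.png',cv2.resize(c['img'][145:325,120:370],None,fx=3,fy=3,interpolation=cv2.INTER_CUBIC))
print(np.median(c['range_z'][192:196,287:291])); print([world(c,288.4+i,193.4)[2].round(1) for i in(-1,0,1)])
E
```

```text
time: 11.95
tcp_pos: [604.8, -170.7, 197.6]
ee_rot: [[0.966, -0.258, -0.001], [-0.258, -0.966, 0.006], [-0.002, -0.005, -1.0]]
ft_force: [0.6, 1.0, -0.1]
gripper_width: 0.2
1174.8721
[np.float64(102.9), np.float64(103.0), np.float64(101.9)]
```

View pics/t2.png

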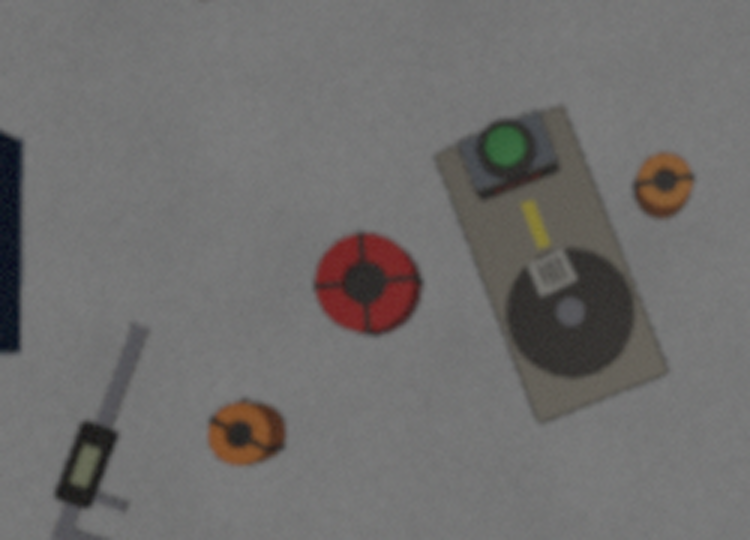

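The patch at (552,272) still lies along the stripe from the cap at (571,312). The button is back up at z ≈ 103, and the coils and caliper haven't moved. Handing in.

```bash
python3 -c "
from h import *
print(ticket.sign_off())"
```

```text
the job is handed in; nothing more can be done
None
```

I turned the red reel about 114° clockwise with a shut fingertip pressed on its top at about 7 N, until the label faced the reader. Then I pressed the green button to its stop, backed the arm off and handed the job in at about 12 s of the 54 s allowed. The hand-in gave no verdict.

- **Label:** measured from the top camera before the press, it pointed 2–3° off the reader direction, against about 13° allowed. In the last picture it still lay along the yellow stripe.
- **Button:** the force reached 13 N at the stop, where fully down takes 4 N. That is how I judged it pressed, as its travel can't be read directly. Afterwards its top measured about 103 mm, the same as before the press.
- **Surroundings:** the red coil, both copper coils and the caliper looked unmoved in the last picture. The black coil was outside that crop, but the arm did not work near it. The arm was clear of everything.
- **Disagreement:** the side camera put the reader direction about 3° away from the top camera's value. I relied on the top camera, which agreed with the plate edges to within 1°.

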